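# Release and slide off the fume filter cover

## Robot

A 6-joint arm with a two-finger parallel gripper is mounted at the origin on the work surface. World frame = base frame: x ahead of the robot, y to its left, z up, the work surface at z = 0. Lengths are in m, angles in rad, forces in N, time in s.
With the tool pointing down it reaches from about 0.275 to 0.775 m from the base axis. Payload 14.6 kg.
Tool frame: the origin (TCP) lies midway between the tips of the shut fingers; the grasp point (between the pads) lies 19 mm behind it; z points along the fingers, y is the direction in which the jaws open and shut (so a half turn about z gives the same grasp; the last joint's range is limited). The gripper opens to 85 mm and grips with 20 to 120 N. Pads are 22 mm wide; open, the fingers measure 114 mm over their backs; the gripper's body (76 mm by 85 mm) begins 54 mm behind the grasp point. The pads swing forward as they close: fully open they stand 13 mm farther back than shut.
Start: joints at [-1.301, 0.263, -0.048, 1.259, 0, 1.415], TCP at [0.216, -0.478, 0.231] pointing down, gripper open.
Joint ranges: [-2.65, 2.65], [-0.89, 1.7], [-1.18, 1.37], [-2.13, 2.11], [-1.35, 1.29], [-3.14, 3.14]. Speed limits (rad/s): [1.89, 1.89, 2.57, 2.79, 3.14, 3.14].

## Interface

Orientations are given as [roll, pitch, yaw] about the fixed x, y, z axes, in that order (R = Rz(yaw) Ry(pitch) Rx(roll)).
In Python, from station import ctrl gives the robot as it stands. The module is installed in compiled form; this text tells all that it offers.
- The arm moves only by the tool step_arm, never from a script. Its argument "steps" is a list of rows, each an object with "claw": the finger opening in mm, from 0 to 85.4; "translation": the shift along the world's x, y, z in mm, a list of three; "yaw": the turn about the world's z in degrees. A call has 1 to 5 rows; each row shifts and turns the commanded pose from where the row before left it; what a row does not reach is not made up. A row lasts 1/8 s, in which the tool goes at most 62.5 mm and 10.7 degrees, less where a joint would pass 70% of its speed; a pose out of reach is approached as far as the arm can. A call is refused whole if a number of a shift passes 62.5 or a number of a turn 10.7, either way. A call with a gripper value outside its range is refused whole. The fingers move at their own pace and stop on an object; the grip force is fixed at half the most. Time passes only in rows, so rows that do not move let the fingers close. It gives the time, the measured TCP pose, the force and the opening at its end, in the units of the state.
- ctrl.get_obs(): the state, without advancing time (a new reading comes with each control period).
- ctrl.get_image(name): name is "scene" or "top" or "wrist"; returns a dict with "color" (384x512x3 uint8, red, green, blue), "mtx" (3x3 intrinsics, pixels), "k1" (the pictures are not rectified: a ray, as slopes to the right and down, at radius r is drawn at 1 + k1 r^2 times it, then the intrinsics apply), "rvec" (rotation vector, rad) and "tvec" (3), from world to camera coordinates, as OpenCV has them; the wrist camera has in their place "T_tool_cam" (4x4, takes a point from camera to tool coordinates, whose origin is the TCP and whose axes are the flange's). Camera axes: x right, y down, z forward; pixel columns grow to the right and rows downward; lengths in m; the calibration is good to about 2 mm. A picture is of the moment at which its call begins: read the wrist's pose just before it. There is no depth.
- ctrl.close_job(): hands the job in, once; it reports no verdict.
The state is a dict: "time_s": time; "joints": joint angles; "joint_velocities": joint speeds; "tau": joint torques, N m; "eef_pos": TCP position; "orientation": TCP orientation; "force": force on the tool from outside, world axes, zero at the start; "moment": the same for the moment, N m; "gripper_width": finger opening in m.
Only numpy, scipy, OpenCV 4.12 (cv2) and the standard library are available. Lean on these libraries where they do the work, as an engineer would, in place of code of your own. Each camera call takes 0.05 s, during which the arm holds its last target.

## Task

Open the fume filter unit on the bench without gripping or lifting anything: first press the red snap tab all the way in with the fingertips, then push the released blue cover by its black rib off its seat and right across onto the pale aluminium shelf, so that the whole cover lies flat on the shelf and the filter is exposed. Do not disturb the blue tube, the jar or the magnet block around it.

Things in the scene. Friction and masses are not known exactly. Their poses are not given: they have to be found in the camera images.
- filter_unit: Grey fume filter unit fixed to the bench, 328 mm long, 122 mm wide. Origin: on the bench, on its centre line, near the tab. x axis: the direction in which the cover slides off; z up. Along x: rear wall -148 to -136 mm, 71 mm high; seat -136 to -24 mm; red tab -22 to +18 mm; aluminium shelf +21 to +175 mm, then an end stop to +180 mm. See the points for heights.
- tab (a joint): Travel of the red snap tab, straight down: 0 standing up, 0.014 m fully in (it starts between 0 and 0.002). It resists with about 5 N and stays where it is pressed to, without springing back. Standing up it blocks the cover's front edge; pressed 0.0105 m or more it lets the cover pass over it.
- tab_top (a point): Centre of the top face of the red tab; the face is 40 mm (along the unit's x) by 44 mm and is 64 mm above the bench when fully up, 50 mm when fully in. The cover's front edge stands 22 mm behind this point (toward the unit's -x).
- cover: Loose blue cover plate, 110 mm (x) by 90 mm (y) by 8 mm, 0.11 to 0.22 kg. Origin: centre of its underside; axes parallel to the unit's. Across its top stands a black rib 60 mm wide (y), 20 mm high, at x = +9 to +21 mm. It starts in the seat, origin at x = -79 mm of the unit; it lies wholly on the shelf with its origin at x = +76 to +120 mm.
- cover_rib (a point): Centre of the rear face of the cover's rib (the face looking to the cover's -x, the one to push on), 10 mm above the cover's top face and 18 mm above its underside.
- shelf_mid (a point): Middle of the level top face of the aluminium shelf, 53 mm above the bench, at x = +98 mm of the unit: the natural resting place for the cover's origin. The shelf is 154 mm long; its side edges are 5 mm high at y = +-53 mm, its end stop is 7 mm high.
- seat_mid (a point): Middle of the seat in which the cover starts, at the height of its floor, 55 mm above the bench, at x = -79 mm of the unit. Rails run along both sides of the seat, with thin lips over the cover's edges that reach in to y = +-40 mm; the lips' tops are 69 mm above the bench. The cover has 2 mm of play.
- tube_offcut: Bystander: loose blue square steel tube, 160 mm long (its x) by 40 by 40 mm, lying beside the unit. Origin: centre of its underside.
- paste_jar: Bystander: loose jar with an orange cap, 60 mm in diameter, 60 mm high. Origin: centre of its underside.
- magnet_block: Bystander: loose yellow welding magnet with a steel edge, 57 by 55 by 24 mm. Origin: centre of its underside.

How it is judged:
On the way, in this order (a step that is already met when the one before it is completed fails the run):
1. the red tab is pressed in (10.5 mm or more) while the cover is still in its seat (value of joint tab above 0.0105 m and x of cover in the frame of filter_unit below -0.07 m), for 0.1 s.
2. the cover lies wholly on the shelf (x of cover in the frame of filter_unit between 0.066 and 0.13 m and y of cover in the frame of filter_unit between -0.02 and 0.02 m and z of cover in the frame of filter_unit between 0.049 and 0.057 m and angle between cover's own z axis and vertical below 0.05 rad), for 0.2 s.
At the end, for the whole second after the job is handed in: The cover lies still and flat (within 0.05 rad) on the shelf, its origin between 66 and 130 mm along the unit's x axis and within 20 mm of its centre line, aligned within 0.2 rad; the tab is in (9 mm or more); the bystanders are within 30 mm of where they stood (all of step 2 and angle between the x axis of cover and the x axis of filter_unit, either way round below 0.2 rad and value of joint tab above 0.009 m and linear speed of cover below 0.01 m/s and distance of each of tube_offcut, paste_jar, magnet_block from where it was at the start of the episode below 0.03 m); the robot touches nothing.
It fails at once if the cover is lifted (more than 15 mm above its seat) (z of cover in the frame of filter_unit above 0.07 m).
It fails at once if the cover is tipped (more than 0.3 rad) (angle between cover's own z axis and vertical above 0.3 rad).
It fails at once if a bystander is disturbed (moved more than 30 mm) (distance of any of tube_offcut, paste_jar, magnet_block from where it was at the start of the episode above 0.03 m).
It also fails if it takes over 43 s, if anything falls off the work surface, if the arm or the gripper's body presses on something with over 40 N, if the wrist force passes 120 N, or if a joint passes its speed limit or range.

## Working session

There is one attempt and no reset: what is moved stays moved. The work goes in short steps, Python scripts to look and compute and a tool call to move; the robot and the scene stay as the last step left them, time stands still between calls to the robot, and variables do not carry over. Pictures are saved under pics/ and viewed, and the job is handed in when it is done.

Besides the shell and the picture viewer there is one more tool, called after "Call:" by a JSON object that holds its "fn" and its "kwargs", one argument or row to a line. step_arm: Moves the arm, as the interface text tells. Its arguments: {"type":"object","properties":{"steps":{"type":"array"}},"required":["steps"]}

```bash
mkdir -p pics; python3 - <<'E'
from station import ctrl
import cv2,pickle
o=ctrl.get_obs();print(o)
d={}
for n in("scene","top"):
    im=ctrl.get_image(n);d[n]=im;cv2.imwrite(f"pics/{n}0.png",im["color"][:,:,::-1])
    print(n,im["mtx"],im["k1"],im["rvec"],im["tvec"])
pickle.dump(d,open("d0.pkl","wb"))
E
```

```text
{'time_s': 0.0, 'joints': array([-1.30130715e+00,  2.63554664e-01, -4.89343230e-02,  1.25939481e+00,
       -5.03226372e-06,  1.41549902e+00]), 'joint_velocities': array([ 0.00148937, -0.0011771 ,  0.00126949, -0.00108418, -0.00054556,
       -0.00086   ]), 'tau': array([ 1.95687469e-03, -6.37608147e+01,  3.84563756e+01,  1.35193279e-02,
        8.44288138e-05,  1.74727688e-05]), 'eef_pos': array([ 0.21628883, -0.47808066,  0.2308096 ]), 'orientation': array([-3.14051749e+00, -1.63231751e-04,  4.24786393e-01]), 'force': array([-0.58386392,  0.30682979,  0.07839923]), 'moment': array([-0.02772281, -0.05232764, -0.00507241]), 'gripper_width': 0.08536410656747333}
scene [[357.71842401   0.         260.44192187]
 [  0.         357.71842401 192.2944547 ]
 [  0.           0.           1.        ]] -0.04999481114993937 [ 2.41688738  0.53586231 -0.19986052] [-0.51628693 -0.13155044  0.86173246]
top [[391.96553473   0.         257.12936189]
 [  0.         391.96553473 197.94699975]
 [  0.           0.           1.        ]] -0.10842410520063352 [ 2.34537412 -1.83284287  0.18583775] [-0.10377783  0.54072969  0.6421799 ]
```

View pics/scene0.png

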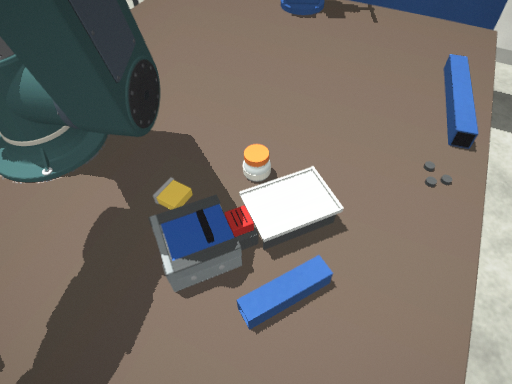

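View pics/top0.png

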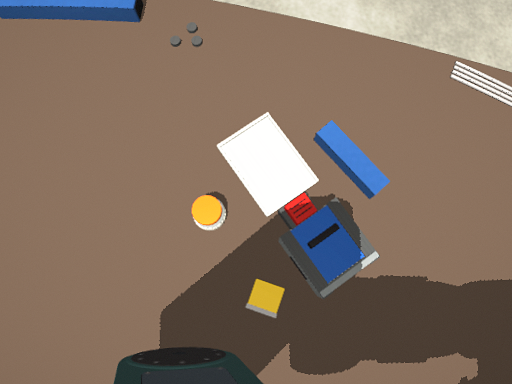

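The scene view shows the unit at about (165–340, 170–280), with the red tab at (240,220). The top view has the tab at (300,208), the cover at (328,243) and the shelf at (268,163). The jar, magnet and tube stand beside the unit.

```bash
cat >h.py <<'E'
import cv2,numpy as np
def ray(im,uv,z):
    K=im["mtx"];p=(np.array(uv,float).reshape(-1,2)-K[[0,1],2])/K[0,0]
    s=cv2.undistortPoints(p.reshape(-1,1,2)*1.0,np.eye(3),np.array([im["k1"],0,0,0.])).reshape(-1,2)
    R=cv2.Rodrigues(np.array(im["rvec"],float))[0];t=np.array(im["tvec"]).ravel()
    c=-R.T@t;d=np.c_[s,np.ones(len(s))]@R
    return c+d*((z-c[2])/d[:,2])[:,None]
def masks(im):
    c=im["color"].astype(int);r,g,b=c[...,0],c[...,1],c[...,2]
    return dict(red=(r>110)&(g<70)&(b<70),blue=(b>80)&(b>1.6*r)&(b>1.5*g),white=(c.min(2)>185),orange=(r>180)&(g>80)&(g<150)&(b<60),yellow=(r>150)&(g>120)&(b<90))
def blobs(m,minA=60):
    n,l,s,ce=cv2.connectedComponentsWithStats(m.astype(np.uint8))
    return [(s[i,4],ce[i],(l==i)) for i in range(1,n) if s[i,4]>=minA]
E
python3 - <<'E'
import pickle,cv2,numpy as np
from h import *
d=pickle.load(open("d0.pkl","rb"))
Z=dict(red=.063,blue=.063,white=.053,orange=.06,yellow=.024)
for n,im in d.items():
    for k,m in masks(im).items():
        for A,c,mm in blobs(m):
            if c[1]<110: continue
            cs=cv2.findContours(mm.astype(np.uint8),0,2)[0]
            cs=max(cs,key=cv2.contourArea).reshape(-1,2)
            P=ray(im,cs,Z[k])[:,:2].astype(np.float32)
            (ce,wh,a)=cv2.minAreaRect(P*1000)
            print(n,k,A,c.round(1),"rect",np.round(ce),np.round(wh),round(a,1))
E
```

```text
scene red 416 [237.9 222.3] rect [555. -55.] [40. 56.] 49.6
scene blue 2135 [195.2 232. ] rect [ 498. -105.] [109.  79.] 48.9
scene blue 2954 [283.5 291.4] rect [ 680. -139.] [157.  49.] 54.8
scene white 5571 [496.  245.2] rect [977. 167.] [ 55. 499.] 1.4
scene white 122 [250.8 168.6] rect [516.  73.] [49. 30.] 0.3
scene white 4266 [289.4 202.1] rect [617.  33.] [164. 118.] 49.0
scene white 105 [166.7 263.7] rect [ 482. -176.] [ 9. 36.] 48.8
scene white 117 [507.6 359.1] rect [1004. -103.] [14. 32.] 2.8
scene white 128 [477.9 378.4] rect [ 968. -145.] [24. 14.] 23.2
scene yellow 642 [174.2 195. ] rect [395. -33.] [62. 58.] 83.6
top red 537 [299.9 208. ] rect [549. -48.] [41. 46.] 48.8
top blue 2227 [350.7 159.2] rect [ 659. -116.] [154.  51.] 54.9
top blue 2665 [327.5 244.2] rect [ 500. -107.] [110.  80.] 48.8
top white 5459 [267.2 163.6] rect [619.  29.] [162. 117.] 48.8
top white 144 [212.  223.4] rect [489.  98.] [26. 56.] 33.4
top white 112 [369.5 259. ] rect [ 491. -186.] [10. 38.] 48.8
top yellow 698 [206.1 209.4] rect [512. 117.] [55. 54.] 14.1
top yellow 795 [266.  295.5] rect [388. -27.] [54. 46.] 84.4
```

Call:
{"fn": "step_arm", "kwargs": {
  "steps": [
    {"claw":0,"translation":[28,36,0],"yaw":2},
    {"claw":0,"translation":[28,36,0],"yaw":2},
    {"claw":0,"translation":[28,36,0],"yaw":2},
    {"claw":0,"translation":[28,36,0],"yaw":2},
    {"claw":0,"translation":[28,36,0],"yaw":2}
  ]
}}

```text
time_s: 0.72
eef_pos: [0.357, -0.297, 0.2311]
orientation: [-3.141, 0.0, 0.6]
force: [0.3, -0.4, 0.2]
gripper_width: 0.0002
```

Call:
{"fn": "step_arm", "kwargs": {
  "steps": [
    {"claw":0,"translation":[28,36,0],"yaw":2},
    {"claw":0,"translation":[28,36,0],"yaw":2},
    {"claw":0,"translation":[28,36,0],"yaw":2},
    {"claw":0,"translation":[28,36,0],"yaw":2},
    {"claw":0,"translation":[28,36,0],"yaw":2}
  ]
}}

```text
time_s: 1.35
eef_pos: [0.497, -0.1169, 0.2311]
orientation: [-3.141, 0.0, 0.775]
force: [-0.4, -1.6, 0.3]
gripper_width: -0.0001
```

Call:
{"fn": "step_arm", "kwargs": {
  "steps": [
    {"claw":0,"translation":[27,35,-40],"yaw":2},
    {"claw":0,"translation":[27,35,-40],"yaw":2.5},
    {"claw":0,"translation":[0,0,0],"yaw":0}
  ]
}}

```text
time_s: 1.72
eef_pos: [0.5498, -0.0459, 0.1482]
orientation: [-3.137, 0.002, 0.856]
force: [-0.4, 0.3, 0.9]
gripper_width: -0.0003
```

Call:
{"fn": "step_arm", "kwargs": {
  "steps": [
    {"claw":0,"translation":[0,-2,-30],"yaw":0},
    {"claw":0,"translation":[0,0,0],"yaw":0}
  ]
}}

```text
time_s: 1.98
eef_pos: [0.5492, -0.0507, 0.1206]
orientation: [-3.139, 0.001, 0.852]
force: [-1.0, -0.0, 0.7]
gripper_width: -0.0002
```

```bash
python3 - <<'E'
from station import ctrl
import cv2,numpy as np
o=ctrl.get_obs();print(o["eef_pos"],o["orientation"])
a=ctrl.get_image("wrist");b=ctrl.get_image("scene");print(a["mtx"][0],a["T_tool_cam"].round(3).tolist())
cv2.imwrite("pics/w1.png",np.hstack([cv2.resize(a["color"],(400,300)),cv2.resize(b["color"][100:340,100:420],(400,300))])[:,:,::-1])
E
```

```text
[ 0.54919218 -0.05069956  0.12056938] [-3.13934745e+00  1.35522396e-03  8.51597159e-01]
[307.07702261   0.         258.01183279] [[-0.0, -0.946, -0.323, 0.084], [1.0, -0.0, 0.0, 0.0], [-0.0, -0.323, 0.946, -0.143], [0.0, 0.0, 0.0, 1.0]]
```

View pics/w1.png

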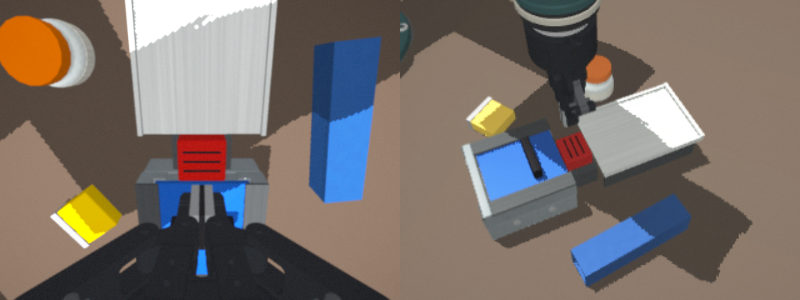

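```bash
cat >>h.py <<'E'
def wray(a,o,uv,z):
    from scipy.spatial.transform import Rotation as Ro
    Tw=np.eye(4);Tw[:3,:3]=Ro.from_euler("xyz",o["orientation"]).as_matrix();Tw[:3,3]=o["eef_pos"]
    T=Tw@np.array(a["T_tool_cam"]);K=a["mtx"]
    s=cv2.undistortPoints(np.array(uv,float).reshape(-1,1,2),K,np.array([a["k1"],0,0,0.])).reshape(-1,2)
    d=np.c_[s,np.ones(len(s))]@T[:3,:3].T;c=T[:3,3]
    return c+d*((z-c[2])/d[:,2])[:,None]
O=np.array([.551,-.0465]);U=np.array([np.cos(.852),np.sin(.852)]);V=np.array([-U[1],U[0]])
def tou(p): p=np.asarray(p)[...,:2]-O; return np.stack([p@U,p@V],-1)*1000
E
python3 - <<'E'
from station import ctrl
from h import *
o=ctrl.get_obs();a=ctrl.get_image("wrist")
cv2.imwrite("pics/w2.png",a["color"][:,:,::-1])
print("tcp unit",tou(o["eef_pos"]))
m=masks(a)
A,c,mm=max(blobs(m["red"]),key=lambda b:b[0])
ys,xs=np.where(mm);print("red",xs.min(),xs.max(),ys.min(),ys.max())
for z in(.062,.064):print(tou(wray(a,o,[[ (xs.min()+xs.max())/2,ys.min()],[(xs.min()+xs.max())/2,ys.max()],[xs.min(),200],[xs.max(),200]],z)).round(1).tolist())
E
```

```text
tcp unit [-3.70735767 -2.40719621]
red 225 287 173 230
[[22.4, -1.4], [-20.9, -1.3], [2.6, 20.5], [2.6, -23.3]]
[[23.0, -1.5], [-19.9, -1.3], [3.4, 20.3], [3.4, -23.1]]
```

View pics/w2.png

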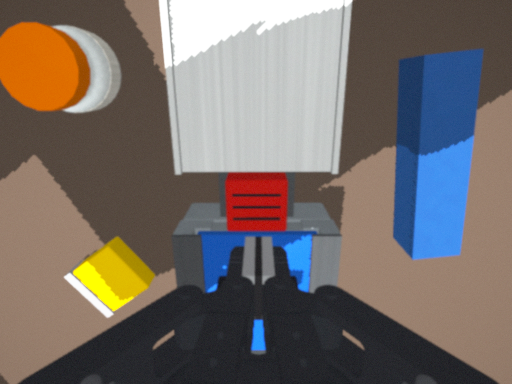

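Call:
{"fn": "step_arm", "kwargs": {
  "steps": [
    {"claw":0,"translation":[1.5,3.5,-25],"yaw":0},
    {"claw":0,"translation":[0,0,-20],"yaw":0},
    {"claw":0,"translation":[0,0,0],"yaw":0}
  ]
}}

```text
time_s: 2.5
eef_pos: [0.5516, -0.047, 0.0764]
orientation: [-3.141, 0.0, 0.852]
force: [0.1, 0.1, 1.4]
gripper_width: -0.0001
```

Call:
{"fn": "step_arm", "kwargs": {
  "steps": [
    {"claw":0,"translation":[0,0,-6],"yaw":0},
    {"claw":0,"translation":[0,0,-5],"yaw":0},
    {"claw":0,"translation":[0,0,-5],"yaw":0},
    {"claw":0,"translation":[0,0,-3],"yaw":0},
    {"claw":0,"translation":[0,0,0],"yaw":0}
  ]
}}

```text
time_s: 3.12
eef_pos: [0.5518, -0.0468, 0.0572]
orientation: [-3.141, 0.0, 0.852]
force: [-0.9, -0.7, -0.2]
gripper_width: -0.0002
```

Call:
{"fn": "step_arm", "kwargs": {
  "steps": [
    {"claw":0,"translation":[0,0,-3],"yaw":0},
    {"claw":0,"translation":[0,0,-3],"yaw":0}
  ]
}}

```text
time_s: 3.38
eef_pos: [0.5519, -0.0468, 0.0512]
orientation: [3.141, -0.0, 0.852]
force: [-1.5, -0.1, 4.8]
gripper_width: -0.0
```

Call:
{"fn": "step_arm", "kwargs": {
  "steps": [
    {"claw":0,"translation":[0,0,-1.5],"yaw":0},
    {"claw":0,"translation":[0,0,0],"yaw":0}
  ]
}}

```text
time_s: 3.62
eef_pos: [0.5519, -0.0468, 0.05]
orientation: [3.141, -0.0, 0.852]
force: [-1.4, 0.4, 8.4]
gripper_width: 0.0
```

Call:
{"fn": "step_arm", "kwargs": {
  "steps": [
    {"claw":0,"translation":[0,0,-1],"yaw":0},
    {"claw":0,"translation":[0,0,0],"yaw":0}
  ]
}}

```text
time_s: 3.88
eef_pos: [0.552, -0.0469, 0.0498]
orientation: [3.141, -0.0, 0.852]
force: [-6.9, 1.0, 23.3]
gripper_width: 0.0
```

Call:
{"fn": "step_arm", "kwargs": {
  "steps": [
    {"claw":0,"translation":[0,0,40],"yaw":0},
    {"claw":25,"translation":[0,0,35],"yaw":0},
    {"claw":25,"translation":[-32,-37,0],"yaw":0},
    {"claw":25,"translation":[-33,-37,0],"yaw":0},
    {"claw":25,"translation":[0,0,0],"yaw":0}
  ]
}}

```text
time_s: 4.5
eef_pos: [0.4851, -0.1224, 0.1237]
orientation: [-3.141, 0.0, 0.849]
force: [0.7, 0.1, -1.0]
gripper_width: 0.0252
```

```bash
python3 - <<'E'
from station import ctrl
from h import *
o=ctrl.get_obs();a=ctrl.get_image("wrist");b=ctrl.get_image("scene")
print("tcp unit",tou(o["eef_pos"]),o["eef_pos"],o["gripper_width"])
cv2.imwrite("pics/w3.png",np.hstack([cv2.resize(a["color"],(400,300)),cv2.resize(b["color"][130:310,120:360],(400,300))])[:,:,::-1])
A,c,mm=max(blobs(masks(a)["red"]),key=lambda b:b[0])
ys,xs=np.where(mm)
for z in(.050,):print(tou(wray(a,o,[[ (xs.min()+xs.max())/2,ys.min()],[(xs.min()+xs.max())/2,ys.max()],[xs.min(),ys.mean()],[xs.max(),ys.mean()]],z)).round(1).tolist())
E
```

```text
tcp unit [-100.48058825   -0.36324598] [ 0.48510899 -0.12236077  0.12370282] 0.025217343089375458
[[17.2, -1.6], [-21.6, -1.6], [-1.4, 20.6], [-1.5, -23.8]]
```

View pics/w3.png

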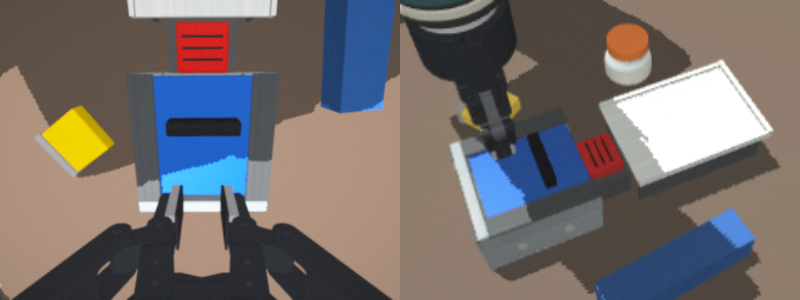

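Tab is fully in: its edges cast at 50 mm height land on −21.6…17.2. The rib is at about (203,127) in the left picture, clear ahead of the fingers, which are centred behind it. Next I lower the fingers behind the rib.

Call:
{"fn": "step_arm", "kwargs": {
  "steps": [
    {"claw":25,"translation":[1,-0.5,-30],"yaw":0},
    {"claw":25,"translation":[0,0,-20],"yaw":0},
    {"claw":25,"translation":[0,0,-5],"yaw":0},
    {"claw":25,"translation":[0,0,0],"yaw":0}
  ]
}}

```text
time_s: 5.1
eef_pos: [0.4883, -0.1209, 0.0689]
orientation: [-3.141, -0.0, 0.853]
force: [1.5, 0.4, 0.4]
gripper_width: 0.0251
```

Call:
{"fn": "step_arm", "kwargs": {
  "steps": [
    {"claw":25,"translation":[4,4.5,0],"yaw":0},
    {"claw":25,"translation":[4,4.5,0],"yaw":0},
    {"claw":25,"translation":[2.6,3,0],"yaw":0},
    {"claw":25,"translation":[0,0,0],"yaw":0}
  ]
}}

```text
time_s: 5.6
eef_pos: [0.4987, -0.1091, 0.0689]
orientation: [3.141, -0.0, 0.853]
force: [-0.1, -0.2, -0.3]
gripper_width: 0.0253
```

Call:
{"fn": "step_arm", "kwargs": {
  "steps": [
    {"claw":25,"translation":[3.3,3.8,0],"yaw":0},
    {"claw":25,"translation":[6.6,7.5,0],"yaw":0},
    {"claw":25,"translation":[6.6,7.5,0],"yaw":0},
    {"claw":25,"translation":[6.6,7.5,0],"yaw":0}
  ]
}}

```text
time_s: 6.1
eef_pos: [0.5221, -0.0825, 0.0688]
orientation: [3.142, 0.0, 0.853]
force: [-1.2, -0.4, 1.2]
gripper_width: 0.0248
```

```bash
python3 - <<'E'
from station import ctrl
from h import *
o=ctrl.get_obs();a=ctrl.get_image("wrist");b=ctrl.get_image("scene")
print("tcp unit",tou(o["eef_pos"]),o["eef_pos"],o["force"])
cv2.imwrite("pics/w4.png",np.hstack([cv2.resize(a["color"],(400,300)),cv2.resize(b["color"][130:310,120:360],(400,300))])[:,:,::-1])
E
```

```text
tcp unit [-46.08652259  -1.92749939] [ 0.52210361 -0.08245388  0.06877287] [-1.23775774 -0.43073013  1.20662494]
```

View pics/w4.png

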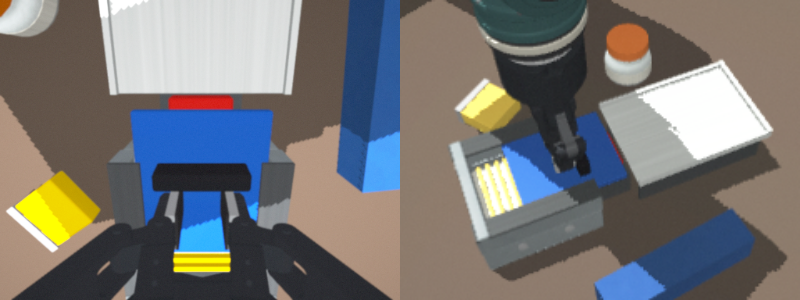

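The cover has left the seat straight and is passing over the tab, with the filter showing behind it at (500,185).

Call:
{"fn": "step_arm", "kwargs": {
  "steps": [
    {"claw":25,"translation":[6.6,7.5,0],"yaw":0},
    {"claw":25,"translation":[6.6,7.5,0],"yaw":0},
    {"claw":25,"translation":[6.6,7.5,0],"yaw":0},
    {"claw":25,"translation":[6.6,7.5,0],"yaw":0},
    {"claw":25,"translation":[6.6,7.5,0],"yaw":0}
  ]
}}

```text
time_s: 6.82
eef_pos: [0.555, -0.045, 0.0688]
orientation: [-3.142, -0.0, 0.852]
force: [-0.0, -0.1, 0.1]
gripper_width: 0.0246
```

Call:
{"fn": "step_arm", "kwargs": {
  "steps": [
    {"claw":25,"translation":[6.6,7.5,0],"yaw":0},
    {"claw":25,"translation":[6.6,7.5,0],"yaw":0},
    {"claw":25,"translation":[6.6,7.5,0],"yaw":0},
    {"claw":25,"translation":[6.6,7.5,0],"yaw":0},
    {"claw":25,"translation":[6.6,7.5,0],"yaw":0}
  ]
}}

```text
time_s: 7.45
eef_pos: [0.588, -0.0076, 0.0688]
orientation: [-3.142, 0.0, 0.852]
force: [-0.9, -0.7, 0.9]
gripper_width: 0.0249
```

```bash
python3 - <<'E'
from station import ctrl
from h import *
o=ctrl.get_obs();a=ctrl.get_image("wrist");b=ctrl.get_image("scene")
print("tcp unit",tou(o["eef_pos"]),o["eef_pos"],o["force"])
cv2.imwrite("pics/w5.png",np.hstack([cv2.resize(a["color"],(400,300)),cv2.resize(b["color"][130:310,120:360],(400,300))])[:,:,::-1])
E
```

```text
tcp unit [53.66925032 -2.20263436] [ 0.58799779 -0.00755897  0.06878241] [-0.91599502 -0.68307606  0.88546814]
```

View pics/w5.png

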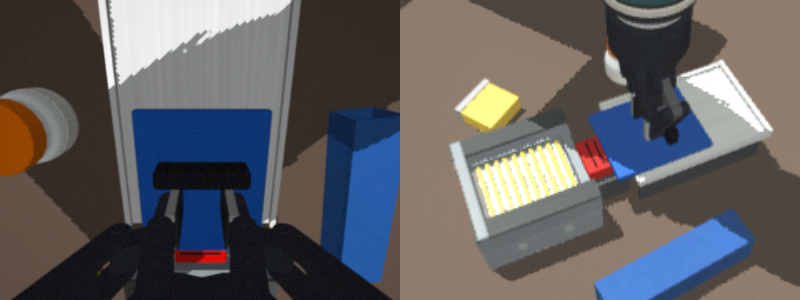

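The cover is aligned and about 40 mm short of the middle of the shelf.

Call:
{"fn": "step_arm", "kwargs": {
  "steps": [
    {"claw":25,"translation":[6.6,7.5,0],"yaw":0},
    {"claw":25,"translation":[6.6,7.5,0],"yaw":0},
    {"claw":25,"translation":[6.6,7.5,0],"yaw":0},
    {"claw":25,"translation":[5,5.7,0],"yaw":0},
    {"claw":25,"translation":[3,3.4,0],"yaw":0}
  ]
}}

```text
time_s: 8.18
eef_pos: [0.6157, 0.0239, 0.0688]
orientation: [3.142, 0.0, 0.853]
force: [-0.5, -1.0, 1.1]
gripper_width: 0.0251
```

Call:
{"fn": "step_arm", "kwargs": {
  "steps": [
    {"claw":25,"translation":[0,0,0],"yaw":0},
    {"claw":25,"translation":[-6.6,-7.5,0],"yaw":0},
    {"claw":25,"translation":[-3,-3.5,15],"yaw":0},
    {"claw":25,"translation":[0,0,50],"yaw":0},
    {"claw":25,"translation":[0,0,50],"yaw":0}
  ]
}}

```text
time_s: 8.8
eef_pos: [0.6052, 0.0121, 0.1863]
orientation: [3.141, -0.0, 0.852]
force: [1.1, -0.2, -0.4]
gripper_width: 0.025
```

Call:
{"fn": "step_arm", "kwargs": {
  "steps": [
    {"claw":25,"translation":[-35,-40,20],"yaw":0},
    {"claw":25,"translation":[-35,-40,20],"yaw":0},
    {"claw":25,"translation":[-35,-40,0],"yaw":0},
    {"claw":25,"translation":[0,0,0],"yaw":0}
  ]
}}

```text
time_s: 9.3
eef_pos: [0.4988, -0.1096, 0.2254]
orientation: [3.14, -0.0, 0.849]
force: [0.4, -0.0, -0.5]
gripper_width: 0.0249
```

```bash
python3 - <<'E'
from station import ctrl
from h import *
import pickle
o=ctrl.get_obs();a=ctrl.get_image("wrist");b=ctrl.get_image("scene");t=ctrl.get_image("top")
print("tcp unit",tou(o["eef_pos"]),o["eef_pos"],o["force"])
cv2.imwrite("pics/w6.png",np.hstack([cv2.resize(t["color"],(400,300)),cv2.resize(b["color"][130:310,120:360],(400,300))])[:,:,::-1])
cv2.imwrite("pics/w7.png",a["color"][:,:,::-1])
for n,im,f in(("scene",b,lambda p,z:ray(b,p,z)),("top",t,lambda p,z:ray(t,p,z)),("wrist",a,lambda p,z:wray(a,o,p,z))):
    M=masks(im)
    for k,z in(("blue",.061),("red",.05),("yellow",.024)):
      for A,c,mm in blobs(M[k]):
        if c[1]<110 and n!="wrist": continue
        cs=max(cv2.findContours(mm.astype(np.uint8),0,2)[0],key=cv2.contourArea).reshape(-1,2)
        P=tou(f(cs,z)).astype(np.float32);ce,wh,g=cv2.minAreaRect(P)
        print(n,k,A,np.round(ce,1),np.round(wh),round(g,1))
E
```

```text
tcp unit [-81.8933734   -2.26595942] [ 0.49878027 -0.10962495  0.22542028] [ 0.38717272 -0.01544313 -0.46739036]
scene blue 2084 [97.4 -4.5] [ 91. 110.] 90.0
scene blue 2941 [  15.6 -157.4] [157.  49.] 6.1
scene red 444 [-2.6 -6.3] [40. 52.] 0.2
scene yellow 645 [-92.4 126.2] [62. 58.] 34.8
scene yellow 62 [-36.7  18.9] [64.  4.] 89.7
scene yellow 60 [-47.   18.9] [63.  4.] 89.7
top blue 1556 [  40.2 -125.8] [112.  51.] 6.2
top blue 125 [115.7  -4.5] [19. 67.] 0.2
top blue 653 [57.1 -1.2] [30. 90.] 2.4
top red 557 [-1.9  0.6] [46. 40.] 89.9
top yellow 669 [ 98.5 136.5] [54. 53.] 55.3
top yellow 617 [-90.  137.1] [51. 46.] 35.7
wrist blue 3421 [58.1 -3. ] [88. 29.] 89.8
wrist blue 7410 [  10.6 -130. ] [130.  50.] 6.3
wrist red 1719 [-1.8 -1.6] [44. 39.] 89.8
wrist yellow 110 [ 78.1 138.4] [16.  8.] 89.3
wrist yellow 219 [-43.3  -2.1] [73.  3.] 89.8
wrist yellow 233 [-53.3  -1.4] [73.  3.] 89.8
wrist yellow 2080 [-89.9 131.7] [55. 53.] 35.8
wrist yellow 194 [-64.  -2.] [72.  2.] 89.8
wrist yellow 224 [-74.9  -0.8] [73.  3.] 89.8
wrist yellow 216 [-85.5  -1.3] [73.  4.] 89.8
wrist yellow 210 [-95.   -1.2] [73.  4.] 89.8
wrist yellow 202 [-106.    -1.2] [72.  4.] 89.8
wrist yellow 191 [-115.9   -1.7] [71.  4.] 89.8
wrist yellow 185 [-127.3   -1.6] [72.  4.] 89.8
wrist yellow 238 [-137.6   -1. ] [71.  4.] 89.7
```

View pics/w6.png

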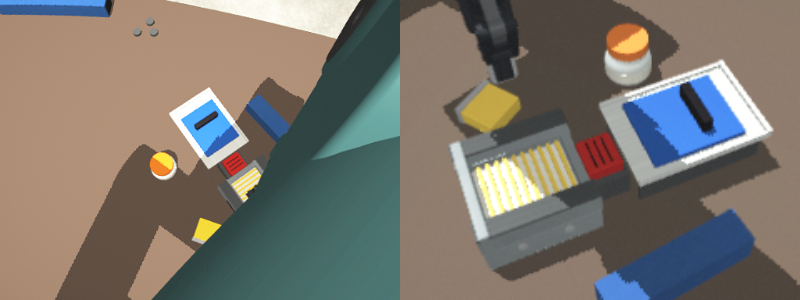

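View pics/w7.png

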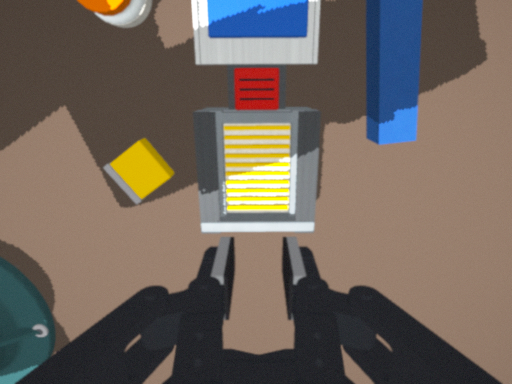

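The cover lies flat and square on the shelf at about x = 97 mm. The filter is exposed, the tab is in, the bystanders are where they were, and the robot is clear at 0.225 m. Handing in.

```bash
python3 -c "
from station import ctrl
print(ctrl.close_job())"
```

```text
the job is handed in; nothing more can be done
None
```

The filter unit is open and the job was handed in at about 9.5 s, with no verdict reported. I pressed the red tab to its stop with shut fingertips (tip at 49.8 mm, 23 N). I then pushed the cover by its rib across onto the shelf with the fingers 25 mm apart, and backed the arm away.

What the last checks showed:
- **Cover:** its origin is at about x = +97 mm in the scene view. The rear edge in the wrist view agrees, giving about +98 mm. Sideways it is about 3–4 mm from my assumed centre line, so roughly 2–3 mm from the real one, and it is square to the unit within about 1°. Its outline measured 110 × 91 mm at the height expected for lying flat.
- **Tab:** in the wrist view, its outline fits a top face 50 mm above the bench, so it is fully in.
- **Bystanders:** the tube and the magnet measured where they were at the start, within a few millimetres, in the scene view. I judged the jar only roughly, with no careful before-and-after measurement, and it showed no sign of having moved.
- **Robot:** the gripper was clear of everything, 225 mm above the bench, with no contact force.

**Disagreements between views:**
- The scene view put the tab about 4–6 mm off to the side compared with the wrist and top views. Its red mask there also took in the tab's side face.
- In the last top view the arm hid part of the tube and the unit, and shadow split the cover. I relied on the scene and wrist views for the final check.

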